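Reverse a row of sample vials into the reading rack

TASK

The sample reader works through the row from the other end, so move all four vials from the grey rack into the green rack in reverse order: the vial that stands nearest the yellow end of the grey rack goes into the compartment farthest from the yellow end of the green rack, the next one beside it, and so on, until the last stands nearest the green rack's yellow end. The coloured clips on the grey rack stay put and show where each vial stood. Leave every vial standing upright, one in each compartment.

Things in the scene. Friction and masses are not known exactly. Their poses are not given: they have to be found in the camera images.
- old_rack: Dark grey rack that holds the vials at the start: fixed open tray 48 mm wide (x), 194 long (y). Four compartments in a row, 40 x 40 mm inside, centred at x = 0, y = +66, +22, -22, -66 mm; walls 4 mm thick, floor 4 mm and wall tops 20 mm above the worktop. A yellow block, 26 mm high, closes the +y end. Origin: underside, middle of the row; z up. Any yaw. Clips sit on its -x side.
- new_rack: Green rack, empty at the start: fixed open tray 48 mm wide (x), 194 long (y). Four compartments in a row, 40 x 40 mm inside, centred at x = 0, y = +66, +22, -22, -66 mm; walls 4 mm thick, floor 4 mm and wall tops 20 mm above the worktop. A yellow block, 26 mm high, closes the +y end. Origin: underside, middle of the row; z up. Any yaw.
- vial_red: Small closed glass vial, red cap, pale powder; round, 22 mm across, 52 mm high (straight glass to 40 mm, then the screw cap, about 20 mm across), 18 g. Origin: centre of its underside; z points up through the cap. It starts standing in a compartment of the old rack.
- vial_blue: Small closed glass vial, blue cap, dark grey powder; round, 22 mm across, 52 mm high (straight glass to 40 mm, then the screw cap, about 20 mm across), 18 g. Origin: centre of its underside; z points up through the cap. It starts standing in a compartment of the old rack.
- vial_black: Small closed glass vial, black cap, pale powder; round, 22 mm across, 52 mm high (straight glass to 40 mm, then the screw cap, about 20 mm across), 18 g. Origin: centre of its underside; z points up through the cap. It starts standing in a compartment of the old rack.
- vial_white: Small closed glass vial, white cap, dark grey powder; round, 22 mm across, 52 mm high (straight glass to 40 mm, then the screw cap, about 20 mm across), 18 g. Origin: centre of its underside; z points up through the cap. It starts standing in a compartment of the old rack.
- clip_red: Red plastic clip, 10 x 28 mm and 22 mm high, fixed on the -x side of the old rack beside the compartment in which the red-capped vial starts; it stays there. Origin: on the worktop under the clip, 29 mm from the middle of that compartment (which lies along the clip's +x); axes parallel to the old rack's.
- clip_blue: Blue plastic clip, 10 x 28 mm and 22 mm high, fixed on the -x side of the old rack beside the compartment in which the blue-capped vial starts; it stays there. Origin: on the worktop under the clip, 29 mm from the middle of that compartment (which lies along the clip's +x); axes parallel to the old rack's.
- clip_black: Black plastic clip, 10 x 28 mm and 22 mm high, fixed on the -x side of the old rack beside the compartment in which the black-capped vial starts; it stays there. Origin: on the worktop under the clip, 29 mm from the middle of that compartment (which lies along the clip's +x); axes parallel to the old rack's.
- clip_white: White plastic clip, 10 x 28 mm and 22 mm high, fixed on the -x side of the old rack beside the compartment in which the white-capped vial starts; it stays there. Origin: on the worktop under the clip, 29 mm from the middle of that compartment (which lies along the clip's +x); axes parallel to the old rack's.

How it is judged:
At the end, for the whole second after the job is handed in: Every vial is upright (within 0.12 rad), at rest on the floor of its own green-rack compartment (within 13 mm of its middle along each rack axis, 4 mm in height), and the order from the yellow end is the reverse of the starting order in the grey rack, as the clips show (((y of clip_red in the frame of old_rack between 0.056 and 0.076 m and y of vial_red in the frame of new_rack between -0.079 and -0.053 m) or (y of clip_red in the frame of old_rack between 0.012 and 0.032 m and y of vial_red in the frame of new_rack between -0.035 and -0.009 m) or (y of clip_red in the frame of old_rack between -0.032 and -0.012 m and y of vial_red in the frame of new_rack between 0.009 and 0.035 m) or (y of clip_red in the frame of old_rack between -0.076 and -0.056 m and y of vial_red in the frame of new_rack between 0.053 and 0.079 m)) and x of vial_red in the frame of new_rack between -0.013 and 0.013 m and z of vial_red in the frame of new_rack between 0 and 0.008 m and angle between each of vial_red, vial_blue, vial_black, vial_white's own z axis and vertical below 0.12 rad and linear speed of each of vial_red, vial_blue, vial_black, vial_white below 0.02 m/s and ((y of clip_blue in the frame of old_rack between 0.056 and 0.076 m and y of vial_blue in the frame of new_rack between -0.079 and -0.053 m) or (y of clip_blue in the frame of old_rack between 0.012 and 0.032 m and y of vial_blue in the frame of new_rack between -0.035 and -0.009 m) or (y of clip_blue in the frame of old_rack between -0.032 and -0.012 m and y of vial_blue in the frame of new_rack between 0.009 and 0.035 m) or (y of clip_blue in the frame of old_rack between -0.076 and -0.056 m and y of vial_blue in the frame of new_rack between 0.053 and 0.079 m)) and x of vial_blue in the frame of new_rack between -0.013 and 0.013 m and z of vial_blue in the frame of new_rack between 0 and 0.008 m and ((y of clip_black in the frame of old_rack between 0.056 and 0.076 m and y of vial_black in the frame of new_rack between -0.079 and -0.053 m) or (y of clip_black in the frame of old_rack between 0.012 and 0.032 m and y of vial_black in the frame of new_rack between -0.035 and -0.009 m) or (y of clip_black in the frame of old_rack between -0.032 and -0.012 m and y of vial_black in the frame of new_rack between 0.009 and 0.035 m) or (y of clip_black in the frame of old_rack between -0.076 and -0.056 m and y of vial_black in the frame of new_rack between 0.053 and 0.079 m)) and x of vial_black in the frame of new_rack between -0.013 and 0.013 m and z of vial_black in the frame of new_rack between 0 and 0.008 m and ((y of clip_white in the frame of old_rack between 0.056 and 0.076 m and y of vial_white in the frame of new_rack between -0.079 and -0.053 m) or (y of clip_white in the frame of old_rack between 0.012 and 0.032 m and y of vial_white in the frame of new_rack between -0.035 and -0.009 m) or (y of clip_white in the frame of old_rack between -0.032 and -0.012 m and y of vial_white in the frame of new_rack between 0.009 and 0.035 m) or (y of clip_white in the frame of old_rack between -0.076 and -0.056 m and y of vial_white in the frame of new_rack between 0.053 and 0.079 m)) and x of vial_white in the frame of new_rack between -0.013 and 0.013 m and z of vial_white in the frame of new_rack between 0 and 0.008 m); the robot touches nothing.
It also fails if it takes over 93 s, if anything falls off the work surface, if the arm or the gripper's body presses on something with over 40 N, if the wrist force passes 120 N, or if a joint passes its speed limit or range.

ROBOT

A 7-joint arm with a two-finger parallel gripper is mounted at the origin on a cart in front of the work surface, level with it; the furniture and walls round the work are solid. World frame = base frame: x ahead of the robot, y to its left, z up, the work surface at z = 0. Lengths are in m, angles in rad, forces in N, time in s.
With the tool pointing down it reaches from about 0.425 to 0.925 m from the base axis. Payload 6.8 kg.
Tool frame: the origin (TCP) lies at the very end of the fingers, on their centre line; the grasp point (between the pads) lies 19 mm behind it; z points along the fingers, y is the line along which they close (so a half turn about z gives the same grasp; the last joint's range is limited). The gripper opens to 85 mm and grips with 20 to 120 N. Pads are 22 mm wide; open, the fingers measure 114 mm over their backs; the gripper's body (76 mm by 85 mm) begins 54 mm behind the grasp point. The pads swing forward as they close: fully open they stand 13 mm farther back than shut.
Start: joints at [-1.299, 0.477, 0.022, 1.555, -0.011, 1.109, -0.083], TCP at [0.25, 0.627, 0.231] pointing down, gripper open.
Joint ranges: [-2.96, 2.96], [-0.34, 2.1], [-1.41, 1.46], [0.24, 2.44], [-1.37, 4.51], [0.17, 1.92], [-2.96, 2.96]. Speed limits (rad/s): [2.39, 2.39, 3.14, 3.14, 3.14, 3.14, 3.14].

INTERFACE

Orientations are given as a unit quaternion [w, x, y, z].
In Python, from station import bot gives the robot as it stands. The module is installed in compiled form; this text tells all that it offers.
- The arm moves only by the shell command python3 -m jog 'ROWS' [OPENING] [FORCE]. ROWS is JSON, a list of rows, each a list of 4 numbers: the shift along the tool's x, y, z in cm, then the turn about the tool's z in rad. In form: [[x, y, z, spin], ...]. A call has 1 to 20 rows; each row is the pose to reach, as a shift and turn from the pose commanded when the call began, along the tool's axes at that moment; what a row does not reach only later rows make up. A row lasts 1/12 s, in which the tool goes at most 41.7 mm and 7.16 degrees, less where a joint would pass 70% of its speed; a pose out of reach is approached as far as the arm can. A call with a gripper value outside its range is refused whole. OPENING is the closure, from -1 (fully open) to 1 (shut), set as the call begins (- or left out, the last holds). The fingers move at their own pace and stop on an object; FORCE is the grip in N (left out, the last holds). Time passes only in rows, so rows that repeat a pose let the fingers close. It gives the time, the measured TCP pose, the force, the opening and the grip force at its end, in the units of the state.
- bot.get_obs(): the state, without advancing time (a new reading comes with each control period).
- bot.read_camera(name): name is "scene" or "top"; returns a dict with "pixels" (420x560x3 uint8, red, green, blue), "depth" (420x560 float32, m along the optical axis (not along the pixel's ray), 0 where there is no reading), "fovy" (degrees; the focal length in pixels is half the picture's height over the tangent of half this angle, whatever the lens; pixels are square), "cx", "cy" (the principal point, pixels), "distortion" ([k1, k2, p1, p2, k3] as OpenCV has them; the pictures are not rectified), "pose" (4x4, takes a point from camera to world coordinates). Camera axes: x right, y down, z forward; pixel columns grow to the right and rows downward; lengths in m; the calibration is good to about 2 mm. A picture is of the moment at which its call begins.
- bot.hand_in(): hands the job in; it is judged then, once.
The state is a dict: "t": time; "q": joint angles; "joint_vel": joint speeds; "joint_torque": joint torques, N m; "eef_pos": TCP position; "tool_rot": TCP orientation; "contact_force": force on the tool from outside, world axes, zero at the start; "torque": the same for the moment, N m; "gripper_width": opening from 0.0 (shut) to 1.0 (fully open); "grasp_force": force on a finger pad.
Only numpy, scipy, OpenCV 4.12 (cv2) and the standard library are available. Lean on these libraries where they do the work, as an engineer would, in place of code of your own. Each camera call takes 0.05 s, during which the arm holds its last target. There are 200 camera calls.

## Working session

There is one attempt and no reset: what is moved stays moved. The work goes in short steps, Python scripts to look and compute and a shell command to move; the robot and the scene stay as the last step left them, time stands still between calls to the robot, and variables do not carry over. Pictures are saved under pics/ and viewed, at most 14 in all, crops included, and the job is handed in when it is done.

```bash
mkdir -p pics; python3 - <<'E'
from station import bot
import cv2,numpy as np,pickle
o=bot.get_obs();print(o['t'],o['eef_pos'],o['tool_rot'],o['gripper_width'])
for n in('top','scene'):
    c=bot.read_camera(n);pickle.dump(c,open(n+'.pkl','wb'))
    cv2.imwrite(f'pics/{n}0.png',c['pixels'][...,::-1]);print(n,c['fovy'],c['cx'],c['cy'],c['distortion'],np.round(c['pose'],3).tolist())
E
```

```text
0.0 [0.25003144 0.62633037 0.23032112] [-1.06469818e-04  1.88734214e-01  9.82027768e-01 -9.20640878e-04] 0.9994212860041399
top 47.95707799884968 271.24062633154875 214.05548049028855 [-0.10410622  0.          0.          0.          0.        ] [[0.024, -0.986, 0.166, 0.393], [-0.999, -0.018, 0.041, 0.161], [-0.038, -0.166, -0.985, 0.86], [0.0, 0.0, 0.0, 1.0]]
scene 48.92288417089229 282.6523603016308 211.18592346441017 [-0.01024218  0.          0.          0.          0.        ] [[-0.606, -0.588, 0.536, 0.102], [-0.796, 0.435, -0.422, 0.527], [0.015, -0.683, -0.731, 0.667], [0.0, 0.0, 0.0, 1.0]]
```

View pics/top0.png

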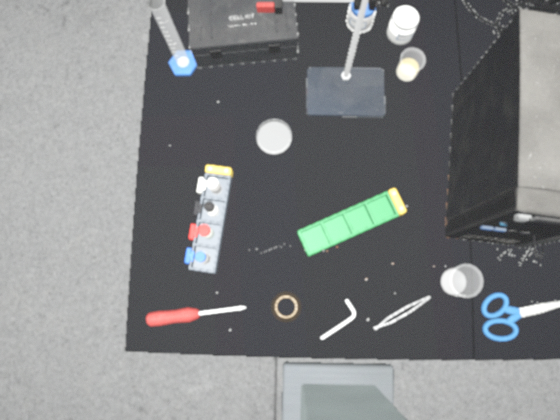

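View pics/scene0.png

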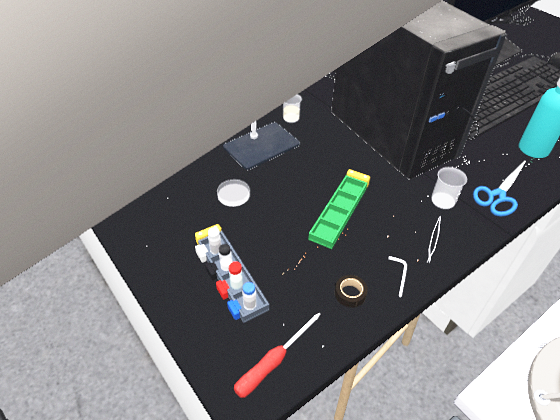

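The top view shows the grey rack at about (212,219), with its yellow end at (219,171). From the yellow end the order is white (212,184), black (209,206), red (206,230), blue (202,259). The green rack is at (352,222) with its yellow end at (397,202). The scene view agrees.

```bash
cat > h.py <<'E'
import numpy as np,cv2,sys
from scipy.spatial.transform import Rotation as R
def rays(c,uv):
    f=210/np.tan(np.radians(c['fovy']/2));K=np.array([[f,0,c['cx']],[0,f,c['cy']],[0,0,1.]])
    n=cv2.undistortPoints(np.array(uv,float).reshape(-1,1,2),K,np.array(c['distortion'])).reshape(-1,2)
    return np.c_[n,np.ones(len(n))]
def plane(c,uv,z):
    d=rays(c,uv)@c['pose'][:3,:3].T;o=c['pose'][:3,3]
    return o+d*((z-o[2])/d[:,2])[:,None]
def cloud(c):
    v,u=np.mgrid[:420,:560];r=rays(c,np.c_[u.ravel(),v.ravel()])*c['depth'].reshape(-1,1)
    return (r@c['pose'][:3,:3].T+c['pose'][:3,3]).reshape(420,560,3)
def masks(c):
    h=cv2.cvtColor(c['pixels'],cv2.COLOR_RGB2HSV).astype(int);H,S,V=h[...,0],h[...,1],h[...,2]
    return dict(yellow=(H>18)&(H<32)&(S>130)&(V>130),green=(H>45)&(H<80)&(S>100),red=((H<6)|(H>174))&(S>140)&(V>110),blue=(H>98)&(H<118)&(S>130),
      white=(S<40)&(V>215),black=(V<45),grey=(H>95)&(H<125)&(S<110)&(V>60)&(V<190))
E
python3 - <<'E'
from h import *
import pickle
for n in('top','scene'):
    c=pickle.load(open(n+'.pkl','rb'));m=masks(c);P=cloud(c);z=P[...,2];ok=c['depth']>0
    print(n)
    for nm,lo,hi in(('green',.014,.024),('yellow',.02,.032)):
        s=m[nm]&ok&(z>lo)&(z<hi);k,l,st,ce=cv2.connectedComponentsWithStats(s.astype(np.uint8),connectivity=8)
        for i in range(1,k):
            if st[i,4]>15:
                p=P[l==i];r=cv2.minAreaRect((p[:,:2]*1000).astype(np.float32));print(nm,st[i,4],ce[i].round(0),'rect',np.round(r[0],1),np.round(r[1],1),round(r[2],1),'z',np.median(p[:,2]).round(4),'ray',plane(c,[ce[i]],.026)[0][:2].round(4))
    s=m['green'];cn=max(cv2.findContours(s.astype(np.uint8),0,2)[0],key=cv2.contourArea)
    q=plane(c,cn.reshape(-1,2),.02)[:,:2];r=cv2.minAreaRect((q*1000).astype(np.float32));print('greenray',np.round(r[0],1),np.round(r[1],1),r[2])
    # caps and clips, by height near the grey rack
    roi=np.zeros((420,560),bool)
    if n=='top':roi[165:275,180:235]=1
    else: roi[222:325,192:270]=1
    s=roi&ok&(z>.047)&(z<.06);k,l,st,ce=cv2.connectedComponentsWithStats(s.astype(np.uint8))
    for i in range(1,k):
        if st[i,4]>8:print('cap',st[i,4],ce[i].round(1),'rgb',c['pixels'][l==i].mean(0).round(),'cloud',np.median(P[l==i],0).round(4),'ray',plane(c,[ce[i]],.056)[0].round(4))
    s=roi&ok&(z>.016)&(z<.024);k,l,st,ce=cv2.connectedComponentsWithStats((s&(m['red']|m['blue'])).astype(np.uint8))
    for i in range(1,k):
        if st[i,4]>8:print('clip',st[i,4],ce[i].round(1),'rgb',c['pixels'][l==i].mean(0).round(),'ray',plane(c,[ce[i]],.022)[0].round(4))
E
```

```text
top
greenray [556.6 -17.8] [40.4  4.1] 26.82298469543457
cap 100 [212.4 183.2] rgb [255. 255. 254.] cloud [0.5821 0.3005 0.0548] ray [0.5814 0.3001 0.056 ]
cap 101 [209.  206.6] rgb [153. 153. 154.] cloud [0.5396 0.3042 0.0545] ray [0.5395 0.3041 0.056 ]
cap 116 [204.  230.5] rgb [255. 177. 172.] cloud [0.4981 0.3111 0.0545] ray [0.4974 0.3108 0.056 ]
cap 107 [200.3 256. ] rgb [185. 229. 254.] cloud [0.4531 0.3156 0.0547] ray [0.4529 0.3152 0.056 ]
scene
green 740 [338. 209.] rect [521.   58.3] [ 48.7 183.5] 25.1 z 0.0197 ray [0.5131 0.0695]
yellow 50 [358. 177.] rect [559.1 -25.7] [48.  16.1] 40.9 z 0.0238 ray [ 0.5561 -0.0246]
yellow 35 [201. 236.] rect [612.2 311.9] [22.   8.8] 66.5 z 0.0244 ray [0.6105 0.3135]
greenray [516.6  63.3] [ 53.8 194.4] 25.030057907104492
cap 107 [213.1 233.4] rgb [250. 250. 250.] cloud [0.5804 0.3027 0.0562] ray [0.5801 0.303  0.056 ]
cap 115 [224.2 249.7] rgb [79. 79. 82.] cloud [0.5384 0.3064 0.0561] ray [0.5384 0.3069 0.056 ]
cap 138 [234.5 268.1] rgb [247.  84.  80.] cloud [0.4966 0.3135 0.0561] ray [0.4964 0.3138 0.056 ]
cap 132 [248.4 288.7] rgb [126. 196. 246.] cloud [0.45   0.3181 0.0561] ray [0.4503 0.3181 0.056 ]
clip 129 [222.2 287. ] rgb [250.  76.  72.] ray [0.4984 0.3393 0.022 ]
clip 141 [233.7 306.9] rgb [ 72. 157. 248.] ray [0.4553 0.3448 0.022 ]
```

```bash
python3 - <<'E'
from h import *
import pickle
def ax(r):
    b=cv2.boxPoints(r);e=[b[1]-b[0],b[2]-b[1]];e=max(e,key=np.linalg.norm);return np.degrees(np.arctan2(e[1],e[0])).round(1)
for n in('top','scene'):
    c=pickle.load(open(n+'.pkl','rb'));P=cloud(c);z=P[...,2];ok=c['depth']>0
    h=cv2.cvtColor(c['pixels'],cv2.COLOR_RGB2HSV).astype(int);print(n,h[240,320] if n=='top' else '',h[202,398] if n=='top' else '')
    for nm,roi in(('green',dict(top=(295,185,412,262),scene=(300,165,378,252))),('grey',dict(top=(180,160,238,278),scene=(190,220,275,325)))):
        x0,y0,x1,y1=roi[n];s=np.zeros(z.shape,bool);s[y0:y1,x0:x1]=1;s&=ok&(z>.014)&(z<.03)
        p=P[s][:,:2]*1000;r=cv2.minAreaRect(p.astype(np.float32));print(nm,len(p),'depth',np.round(r[0],1),np.round(r[1],1),ax(r))
    s=(h[...,0]>40)&(h[...,0]<85)&(h[...,1]>60)&(h[...,2]>80)
    y=(h[...,0]>15)&(h[...,0]<35)&(h[...,1]>80)&(h[...,2]>130)
    cn=max(cv2.findContours((s).astype(np.uint8),0,2)[0],key=cv2.contourArea)
    r=cv2.minAreaRect((plane(c,cn.reshape(-1,2),.02)[:,:2]*1000).astype(np.float32));print('greenray',np.round(r[0],1),np.round(r[1],1),ax(r))
    for cn in cv2.findContours(y.astype(np.uint8),0,2)[0]:
        if cv2.contourArea(cn)>40:
            r=cv2.minAreaRect((plane(c,cn.reshape(-1,2),.026)[:,:2]*1000).astype(np.float32));print('yellow',np.round(r[0],1),np.round(r[1],1),ax(r))
E
```

```text
top [ 71  72 255] [ 30  56 255]
green 960 depth [524.4  51. ] [ 48.6 194.9] -65.5
grey 1370 depth [526.2 312.4] [ 59.3 192.7] -7.2
greenray [520.5  59.3] [ 54.2 183.2] -64.9
yellow [561.8 -30.4] [53.3 17.4] 25.5
yellow [615.7 295. ] [55.6 17.5] 80.4
scene  
green 892 depth [523.9  52. ] [ 48.7 197.5] -64.9
grey 1574 depth [525.8 313.2] [ 58.8 195.9] -6.9
greenray [516.8  63.4] [ 53.7 194.4] -65.0
yellow [244.9 298. ] [12.5 73.7] -57.5
yellow [613.6 300.2] [25.3 55.1] -84.5
yellow [557.4 -29.7] [57.1 28.5] 10.8
```

```bash
cat > d.py <<'E'
# usage: d.py x y z yawdeg(tool y, mod 180)
from h import *
from station import bot
V={'white':(.581,.3015),'black':(.539,.3053),'red':(.497,.3123),'blue':(.4515,.3165)}
G={'white':-.066,'black':-.022,'red':.022,'blue':.066}
def delta(x,y,z,yaw):
    o=bot.get_obs();q=o['tool_rot'];M=R.from_quat([q[1],q[2],q[3],q[0]]).as_matrix()
    s=M.T@(np.array([x,y,z])-o['eef_pos'])*100
    cur=np.degrees(np.arctan2(M[1,1],M[0,1]));d=(yaw-cur+90)%180-90
    return s.round(2),-np.radians(d).round(3)
if __name__=='__main__':
    k,n,z=sys.argv[1],sys.argv[2],float(sys.argv[3])
    if k=='pick':x,y=V[n];yaw=83
    else:x,y=np.array([.5213,.0579])+G[n]*np.array([.419,-.908]);yaw=24.8
    print(delta(x,y,z,yaw))
E
python3 d.py pick white .12
```

```text
(array([-42.78, -17.89,  11.08]), np.float64(-0.258))
```

```bash
python3 -m jog '[[-12,-5,2,-0.1],[-24,-10,4,-0.2],[-36,-15,6,-0.258],[-42.8,-17.9,8,-0.258],[-42.8,-17.9,11.1,-0.258],[-42.8,-17.9,11.1,-0.258],[-42.8,-17.9,11.1,-0.258],[-42.8,-17.9,11.1,-0.258],[-42.8,-17.9,11.1,-0.258],[-42.8,-17.9,11.1,-0.258],[-42.8,-17.9,11.1,-0.258],[-42.8,-17.9,11.1,-0.258],[-42.8,-17.9,11.1,-0.258],[-42.8,-17.9,11.1,-0.258],[-42.8,-17.9,11.1,-0.258],[-42.8,-17.9,11.1,-0.258],[-42.8,-17.9,11.1,-0.258],[-42.8,-17.9,11.1,-0.258],[-42.8,-17.9,11.1,-0.258]]' -1 30; python3 d.py pick white .025
```

```text
t: 1.68
eef_pos: [0.5809, 0.3029, 0.1206]
tool_rot: [0.0, 0.06, 0.998, 0.0]
contact_force: [1.0, -1.0, 0.2]
gripper_width: 1.003
grasp_force: 0.0
(array([-0.03, -0.15,  9.56]), np.float64(0.002))
```

```bash
python3 -m jog '[[0,-0.1,3,0],[0,-0.15,5,0],[0,-0.15,7,0],[0,-0.15,8,0],[0,-0.15,9,0],[0,-0.15,9.5,0],[0,-0.15,9.5,0],[0,-0.15,9.5,0]]'; python3 -m jog '[[0,0,0,0],[0,0,0,0],[0,0,0,0],[0,0,0,0],[0,0,0,0],[0,0,0,0],[0,0,0,0],[0,0,0,0],[0,0,0,0],[0,0,0,0]]' 1 30;python3 - <<'E'
from station import bot
import cv2
c=bot.read_camera('scene');cv2.imwrite('pics/s1.png',cv2.resize(c['pixels'][190:340,170:370,::-1],None,fx=3,fy=3))
E
```

```text
t: 2.35
eef_pos: [0.5817, 0.3008, 0.0259]
tool_rot: [0.0, 0.061, 0.998, 0.0]
contact_force: [0.2, -1.4, 0.5]
gripper_width: 0.997
grasp_force: 0.0
t: 3.18
eef_pos: [0.5814, 0.3006, 0.0256]
tool_rot: [0.0, 0.061, 0.998, 0.0]
contact_force: [-0.6, -0.4, 4.6]
gripper_width: 0.245
grasp_force: 29.9
```

View pics/s1.png

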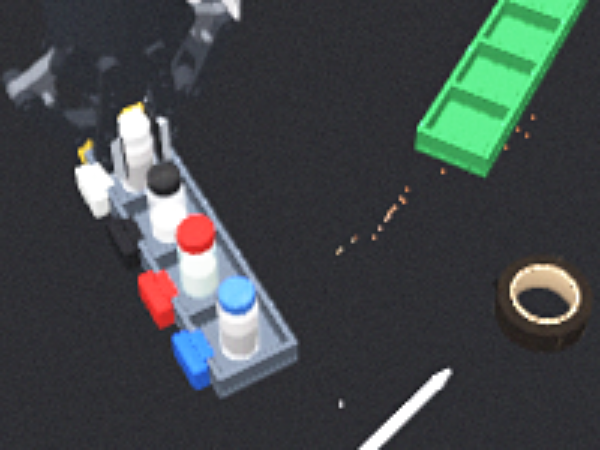

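The crop shows the white vial at (135,145), held between the pads, and the other three vials still upright. I'll lift it.

```bash
python3 -m jog '[[0,0,-1,0],[0,0,-3,0],[0,0,-5,0],[0,0,-7,0],[0,0,-9,0],[0,0,-9.5,0],[0,0,-9.5,0],[0,0,-9.5,0]]'; python3 d.py place white .12;python3 - <<'E'
from h import *
from station import bot
c=bot.read_camera('scene');cv2.imwrite('pics/s2.png',cv2.resize(c['pixels'][150:300,170:370,::-1],None,fx=3,fy=3))
E
```

```text
t: 3.9
eef_pos: [0.5808, 0.3003, 0.1199]
tool_rot: [-0.0, 0.061, 0.998, -0.0]
contact_force: [-0.1, 0.6, -0.9]
gripper_width: 0.244
grasp_force: 29.6
(array([ 6.440e+00, -1.918e+01, -1.000e-02]), np.float64(1.016))
```

View pics/s2.png

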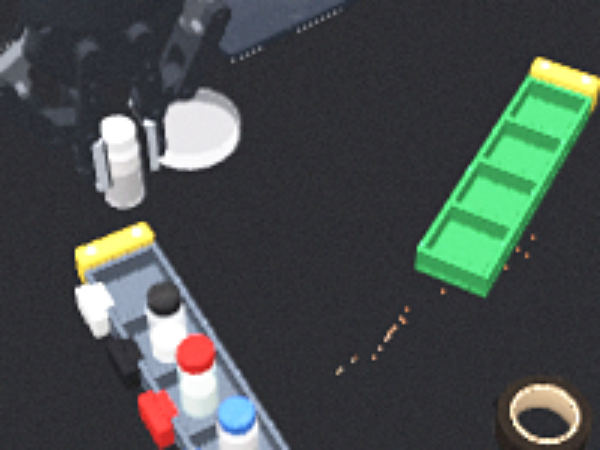

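The crop shows the white vial lifted and upright at (122,165). The green rack's compartments are clear.

```bash
python3 -m jog '[[1,-2,0,0.1],[2,-4,0,0.2],[3,-7,0,0.32],[4,-10,0,0.44],[5,-13,0,0.56],[6,-16,0,0.68],[6.4,-18,0,0.8],[6.4,-19.2,0,0.92],[6.4,-19.2,0,1.016],[6.4,-19.2,0,1.016],[6.4,-19.2,0,1.016],[6.4,-19.2,0,1.016],[6.4,-19.2,0,1.016],[6.4,-19.2,0,1.016]]'; python3 d.py place white .028
```

```text
t: 5.12
eef_pos: [0.4943, 0.1181, 0.12]
tool_rot: [-0.0, 0.538, 0.843, -0.0]
contact_force: [-0.3, 0.3, 0.1]
gripper_width: 0.241
grasp_force: 29.6
(array([-0.  , -0.07,  9.2 ]), np.float64(0.002))
```

```bash
python3 -m jog '[[0,-0.05,2,0],[0,-0.05,4,0],[0,-0.05,6,0],[0,-0.05,7.5,0],[0,-0.05,8.5,0],[0,-0.05,9,0],[0,-0.05,9.3,0],[0,-0.05,9.35,0],[0,-0.05,9.35,0],[0,-0.05,9.35,0]]'; python3 -m jog '[[0,0,0,0],[0,0,0,0],[0,0,0,0],[0,0,0,0],[0,0,0,0],[0,0,0,0],[0,0,0,0],[0,0,0,0]]' -1; python3 -m jog '[[0,0,-1,0],[0,0,-3,0],[0,0,-6,0],[0,0,-9.3,0],[0,0,-9.3,0],[0,0,-9.3,0],[0,0,-9.3,0]]'; python3 d.py pick black .12;python3 - <<'E'
from h import *
from station import bot
c=bot.read_camera('top');cv2.imwrite('pics/t3.png',cv2.resize(c['pixels'][150:300,170:430,::-1],None,fx=3,fy=3))
c=bot.read_camera('scene');cv2.imwrite('pics/s3.png',cv2.resize(c['pixels'][150:330,170:400,::-1],None,fx=3,fy=3))
E
```

```text
t: 5.95
eef_pos: [0.4944, 0.1177, 0.0275]
tool_rot: [0.0, 0.539, 0.843, 0.001]
contact_force: [0.3, -0.0, -1.4]
gripper_width: 0.246
grasp_force: 29.6
t: 6.62
eef_pos: [0.4939, 0.1175, 0.0268]
tool_rot: [-0.0, 0.539, 0.843, -0.0]
contact_force: [-0.3, -0.5, -0.1]
gripper_width: 1.0
grasp_force: 0.0
t: 7.2
eef_pos: [0.4936, 0.1176, 0.12]
tool_rot: [-0.0, 0.539, 0.843, 0.0]
contact_force: [-0.6, 0.8, 0.1]
gripper_width: 0.995
grasp_force: 0.0
(array([1.513e+01, 1.200e+01, 1.000e-02]), np.float64(-1.015))
```

View pics/s3.png

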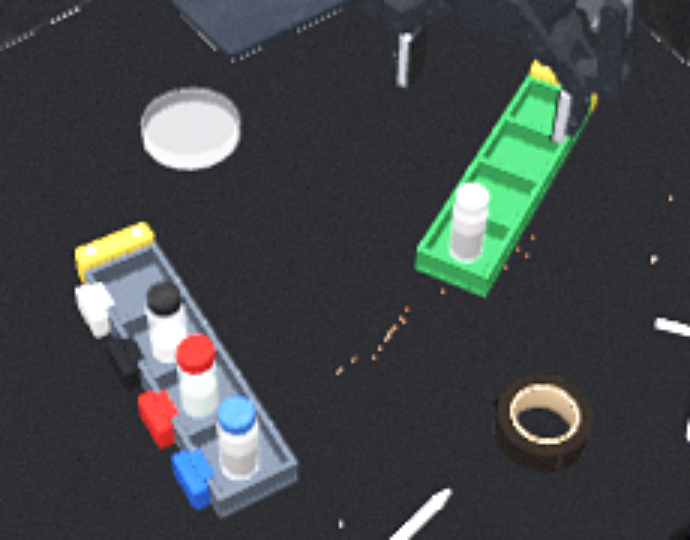

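The white vial now stands in the green compartment at the far end, at (468,222). Black is next.

```bash
python3 -m jog '[[2,1.5,0,-0.12],[5,4,0,-0.24],[8,6.5,0,-0.36],[11,9,0,-0.48],[14,11,0,-0.6],[15.1,12,0,-0.72],[15.1,12,0,-0.84],[15.1,12,0,-0.96],[15.1,12,0,-1.015],[15.1,12,0,-1.015],[15.1,12,0,-1.015],[15.1,12,0,-1.015],[15.1,12,0,-1.015],[15.1,12,0,-1.015]]'; python3 d.py pick black .0265
```

```text
t: 8.47
eef_pos: [0.5393, 0.3049, 0.1196]
tool_rot: [-0.0, 0.062, 0.998, -0.0]
contact_force: [0.3, -0.8, 0.0]
gripper_width: 0.999
grasp_force: 0.0
(array([0.04, 0.04, 9.31]), np.float64(-0.001))
```

```bash
python3 -m jog '[[0,0,3,0],[0,0,5,0],[0,0,7,0],[0,0,8,0],[0,0,9,0],[0,0,9.3,0],[0,0,9.3,0],[0,0,9.3,0]]'; python3 -m jog '[[0,0,0,0],[0,0,0,0],[0,0,0,0],[0,0,0,0],[0,0,0,0],[0,0,0,0],[0,0,0,0],[0,0,0,0],[0,0,0,0],[0,0,0,0]]' 1 30; python3 -m jog '[[0,0,-1,0],[0,0,-3,0],[0,0,-5,0],[0,0,-7,0],[0,0,-9,0],[0,0,-9.3,0],[0,0,-9.3,0],[0,0,-9.3,0]]'; python3 d.py place black .12
```

```text
t: 9.13
eef_pos: [0.54, 0.3053, 0.0276]
tool_rot: [0.001, 0.061, 0.998, 0.0]
contact_force: [0.3, -0.5, 0.7]
gripper_width: 1.002
grasp_force: 0.0
t: 9.97
eef_pos: [0.5396, 0.305, 0.0271]
tool_rot: [0.0, 0.061, 0.998, 0.0]
contact_force: [-0.6, -1.0, 4.3]
gripper_width: 0.238
grasp_force: 30.1
t: 10.63
eef_pos: [0.539, 0.3047, 0.1194]
tool_rot: [-0.0, 0.061, 0.998, -0.0]
contact_force: [0.1, 0.3, -0.5]
gripper_width: 0.247
grasp_force: 29.8
(array([ -0.1 , -22.84,  -0.06]), np.float64(1.015))
```

```bash
python3 -m jog '[[0,-2,0,0.1],[0,-4,0,0.2],[0,-7,0,0.32],[0,-10,0,0.44],[0,-13,0,0.56],[0,-16,0,0.68],[0,-19,0,0.8],[0,-22,0,0.92],[-0.1,-22.8,0,1.015],[-0.1,-22.8,0,1.015],[-0.1,-22.8,0,1.015],[-0.1,-22.8,0,1.015],[-0.1,-22.8,0,1.015],[-0.1,-22.8,0,1.015]]'; python3 d.py place black .0285
```

```text
t: 11.8
eef_pos: [0.5125, 0.0799, 0.1195]
tool_rot: [-0.0, 0.537, 0.843, 0.0]
contact_force: [-0.1, 0.4, -0.2]
gripper_width: 0.243
grasp_force: 29.8
(array([-0.17, -0.12,  9.1 ]), np.float64(0.004))
```

```bash
python3 -m jog '[[-0.1,-0.1,2,0],[-0.15,-0.1,4,0],[-0.15,-0.1,6,0],[-0.15,-0.1,7.5,0],[-0.15,-0.1,8.5,0],[-0.15,-0.1,8.9,0],[-0.15,-0.1,9.2,0],[-0.15,-0.1,9.2,0],[-0.15,-0.1,9.2,0],[-0.15,-0.1,9.2,0]]'; python3 -m jog '[[0,0,0,0],[0,0,0,0],[0,0,0,0],[0,0,0,0],[0,0,0,0],[0,0,0,0],[0,0,0,0],[0,0,0,0]]' -1; python3 -m jog '[[0,0,-1,0],[0,0,-3,0],[0,0,-6,0],[0,0,-9.3,0],[0,0,-9.3,0],[0,0,-9.3,0],[0,0,-9.3,0]]'; python3 d.py pick red .12;python3 - <<'E'
from h import *
from station import bot
c=bot.read_camera('scene');cv2.imwrite('pics/s4.png',cv2.resize(c['pixels'][150:330,170:400,::-1],None,fx=3,fy=3))
E
```

```text
t: 12.63
eef_pos: [0.5129, 0.0769, 0.0286]
tool_rot: [0.0, 0.539, 0.843, 0.001]
contact_force: [-0.3, 0.6, 1.0]
gripper_width: 0.242
grasp_force: 29.8
t: 13.3
eef_pos: [0.5122, 0.0767, 0.0278]
tool_rot: [-0.0, 0.539, 0.842, -0.0]
contact_force: [-0.8, -0.4, 0.5]
gripper_width: 1.001
grasp_force: 0.0
t: 13.88
eef_pos: [0.512, 0.0768, 0.121]
tool_rot: [-0.0, 0.539, 0.843, 0.0]
contact_force: [-0.9, -0.2, 0.8]
gripper_width: 1.0
grasp_force: 0.0
(array([22.  ,  8.53,  0.1 ]), np.float64(-1.015))
```

View pics/s4.png

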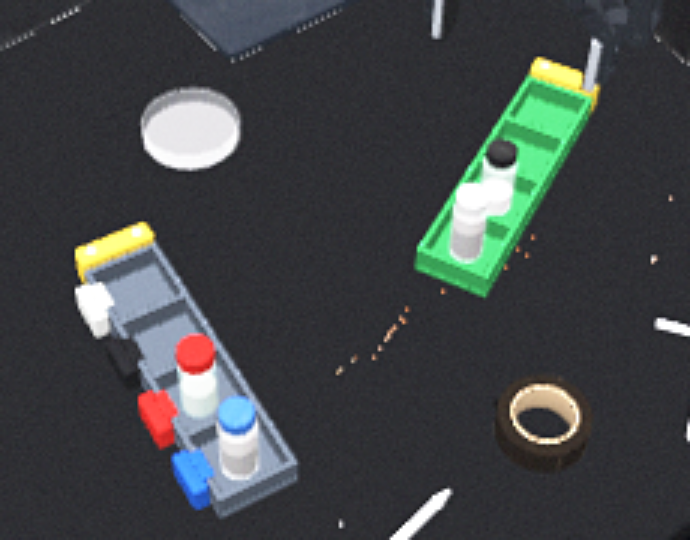

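The black vial stands at (500,178) beside white. Red is next.

```bash
python3 -m jog '[[3,1,0,-0.12],[6,2,0,-0.24],[9,3,0,-0.36],[12,4.5,0,-0.48],[15,6,0,-0.6],[18,7,0,-0.72],[21,8,0,-0.84],[22,8.5,0,-0.96],[22,8.5,0,-1.015],[22,8.5,0,-1.015],[22,8.5,0,-1.015],[22,8.5,0,-1.015],[22,8.5,0,-1.015],[22,8.5,0,-1.015]]'; python3 d.py pick red .027
```

```text
t: 15.1
eef_pos: [0.4972, 0.3114, 0.1206]
tool_rot: [-0.0, 0.062, 0.998, -0.0]
contact_force: [-0.5, -0.7, 0.1]
gripper_width: 1.002
grasp_force: 0.0
(array([0.03, 0.1 , 9.36]), np.float64(-0.002))
```

```bash
python3 -m jog '[[0,0.1,3,0],[0,0.1,5,0],[0,0.1,7,0],[0,0.1,8,0],[0,0.1,9,0],[0,0.1,9.3,0],[0,0.1,9.3,0],[0,0.1,9.3,0]]'; python3 -m jog '[[0,0,0,0],[0,0,0,0],[0,0,0,0],[0,0,0,0],[0,0,0,0],[0,0,0,0],[0,0,0,0],[0,0,0,0],[0,0,0,0],[0,0,0,0]]' 1 30; python3 -m jog '[[0,0,-1,0],[0,0,-3,0],[0,0,-5,0],[0,0,-7,0],[0,0,-9,0],[0,0,-9.3,0],[0,0,-9.3,0],[0,0,-9.3,0]]'; python3 d.py place red .12
```

```text
t: 15.77
eef_pos: [0.4977, 0.3134, 0.0285]
tool_rot: [0.0, 0.062, 0.998, 0.0]
contact_force: [0.2, 0.6, -0.1]
gripper_width: 1.001
grasp_force: 0.0
t: 16.6
eef_pos: [0.4974, 0.3132, 0.028]
tool_rot: [0.0, 0.061, 0.998, 0.0]
contact_force: [-1.3, -0.9, 4.0]
gripper_width: 0.242
grasp_force: 30.6
t: 17.27
eef_pos: [0.4968, 0.3128, 0.1204]
tool_rot: [-0.0, 0.061, 0.998, -0.0]
contact_force: [0.8, -0.4, -1.1]
gripper_width: 0.245
grasp_force: 30.2
(array([ -6.71, -26.87,   0.05]), np.float64(1.015))
```

```bash
python3 -m jog '[[-0.5,-2,0,0.1],[-1,-4,0,0.2],[-2,-7,0,0.32],[-3,-10,0,0.44],[-3.5,-13,0,0.56],[-4,-16,0,0.68],[-5,-19,0,0.8],[-5.5,-22,0,0.92],[-6.2,-25,0,1.015],[-6.7,-26.9,0,1.015],[-6.7,-26.9,0,1.015],[-6.7,-26.9,0,1.015],[-6.7,-26.9,0,1.015],[-6.7,-26.9,0,1.015],[-6.7,-26.9,0,1.015]]'; python3 d.py place red .0295
```

```text
t: 18.52
eef_pos: [0.5304, 0.0393, 0.1204]
tool_rot: [-0.0, 0.538, 0.843, -0.0]
contact_force: [-0.1, 0.6, 0.1]
gripper_width: 0.242
grasp_force: 30.2
(array([-0.13, -0.04,  9.09]), np.float64(0.002))
```

```bash
python3 -m jog '[[-0.1,0,2,0],[-0.1,0,4,0],[-0.1,0,6,0],[-0.1,0,7.5,0],[-0.1,0,8.5,0],[-0.1,0,8.9,0],[-0.1,0,9.2,0],[-0.1,0,9.2,0],[-0.1,0,9.2,0],[-0.1,0,9.2,0]]'; python3 -m jog '[[0,0,0,0],[0,0,0,0],[0,0,0,0],[0,0,0,0],[0,0,0,0],[0,0,0,0],[0,0,0,0],[0,0,0,0]]' -1; python3 -m jog '[[0,0,-1,0],[0,0,-3,0],[0,0,-6,0],[0,0,-9.3,0],[0,0,-9.3,0],[0,0,-9.3,0],[0,0,-9.3,0]]'; python3 d.py pick blue .12
```

```text
t: 19.35
eef_pos: [0.5318, 0.0371, 0.0296]
tool_rot: [0.001, 0.539, 0.842, 0.001]
contact_force: [-0.5, 0.1, -0.1]
gripper_width: 0.242
grasp_force: 30.2
t: 20.02
eef_pos: [0.5311, 0.037, 0.0288]
tool_rot: [-0.0, 0.539, 0.842, -0.0]
contact_force: [-0.6, 0.3, -0.3]
gripper_width: 1.003
grasp_force: 0.0
t: 20.6
eef_pos: [0.531, 0.0371, 0.1221]
tool_rot: [0.0, 0.539, 0.843, 0.0]
contact_force: [-0.3, -0.0, -0.8]
gripper_width: 1.002
grasp_force: 0.0
(array([28.69,  4.51,  0.22]), np.float64(-1.015))
```

```bash
python3 -m jog '[[3,0.5,0,-0.12],[6,1,0,-0.24],[9,1.5,0,-0.36],[12,2,0,-0.48],[15,2.5,0,-0.6],[18,3,0,-0.72],[21,3.5,0,-0.84],[24,4,0,-0.96],[27,4.3,0,-1.015],[28.7,4.5,0.2,-1.015],[28.7,4.5,0.2,-1.015],[28.7,4.5,0.2,-1.015],[28.7,4.5,0.2,-1.015],[28.7,4.5,0.2,-1.015],[28.7,4.5,0.2,-1.015]]'; python3 d.py pick blue .027
```

```text
t: 21.85
eef_pos: [0.4521, 0.3149, 0.1196]
tool_rot: [-0.0, 0.063, 0.998, -0.0]
contact_force: [-0.2, 0.1, 0.1]
gripper_width: 0.998
grasp_force: 0.0
(array([0.08, 0.16, 9.26]), np.float64(-0.003))
```

```bash
python3 -m jog '[[0,0.1,3,0],[0,0.1,5,0],[0,0.1,7,0],[0,0.1,8,0],[0,0.1,9,0],[0,0.1,9.2,0],[0,0.1,9.2,0],[0,0.1,9.2,0]]'; python3 -m jog '[[0,0,0,0],[0,0,0,0],[0,0,0,0],[0,0,0,0],[0,0,0,0],[0,0,0,0],[0,0,0,0],[0,0,0,0],[0,0,0,0],[0,0,0,0]]' 1 30; python3 -m jog '[[0,0,-1,0],[0,0,-3,0],[0,0,-5,0],[0,0,-7,0],[0,0,-9,0],[0,0,-9.2,0],[0,0,-9.2,0],[0,0,-9.2,0]]'; python3 d.py place blue .12
```

```text
t: 22.52
eef_pos: [0.4523, 0.3176, 0.0285]
tool_rot: [0.0, 0.062, 0.998, 0.0]
contact_force: [-1.0, 0.4, 0.0]
gripper_width: 1.0
grasp_force: 0.0
t: 23.35
eef_pos: [0.4519, 0.3175, 0.028]
tool_rot: [0.0, 0.061, 0.998, 0.0]
contact_force: [-0.5, 0.0, 4.2]
gripper_width: 0.248
grasp_force: 30.7
t: 24.02
eef_pos: [0.4514, 0.3171, 0.1196]
tool_rot: [-0.0, 0.061, 0.998, -0.0]
contact_force: [-0.8, 0.8, -0.4]
gripper_width: 0.242
grasp_force: 30.4
(array([-13.59, -30.48,  -0.04]), np.float64(1.015))
```

```bash
python3 -m jog '[[-1,-2,0,0.1],[-2,-4,0,0.2],[-3,-7,0,0.32],[-4.5,-10,0,0.44],[-6,-13,0,0.56],[-7.2,-16,0,0.68],[-8.5,-19,0,0.8],[-10,-22,0,0.92],[-11.2,-25,0,1.015],[-12.5,-28,0,1.015],[-13.6,-30.5,0,1.015],[-13.6,-30.5,0,1.015],[-13.6,-30.5,0,1.015],[-13.6,-30.5,0,1.015],[-13.6,-30.5,0,1.015],[-13.6,-30.5,0,1.015]]'; python3 d.py place blue .0295
```

```text
t: 25.35
eef_pos: [0.5488, -0.0004, 0.1194]
tool_rot: [-0.001, 0.538, 0.843, -0.0]
contact_force: [-0.7, -0.3, -0.3]
gripper_width: 0.248
grasp_force: 30.4
(array([-0.16, -0.05,  8.99]), np.float64(0.003))
```

```bash
python3 -m jog '[[-0.1,0,2,0],[-0.1,0,4,0],[-0.1,0,6,0],[-0.1,0,7.5,0],[-0.1,0,8.5,0],[-0.1,0,8.9,0],[-0.1,0,9.1,0],[-0.1,0,9.1,0],[-0.1,0,9.1,0],[-0.1,0,9.1,0]]'; python3 -m jog '[[0,0,0,0],[0,0,0,0],[0,0,0,0],[0,0,0,0],[0,0,0,0],[0,0,0,0],[0,0,0,0],[0,0,0,0]]' -1; python3 -m jog '[[0,0,-1,0],[0,0,-3,0],[0,0,-6,0],[0,0,-9.3,0],[3,0,-10,0],[6,0,-10,0],[9,0,-10,0],[12,0,-10,0],[15,0,-10,0],[18,0,-10,0],[21,0,-10,0],[24,0,-10,0],[24,0,-10,0],[24,0,-10,0],[24,0,-10,0],[24,0,-10,0]]'; python3 - <<'E'
from h import *
from station import bot
c=bot.read_camera('scene');cv2.imwrite('pics/s5.png',cv2.resize(c['pixels'][100:330,170:440,::-1],None,fx=2.5,fy=2.5))
for n in('top','scene'):
    c=bot.read_camera(n);P=cloud(c);z=P[...,2]
    y=np.array([.419,-.908]);D=P[...,:2]-[.5213,.0579];ly=D@y;lx=D@np.array([-.908,-.419])
    s=(z>.049)&(z<.062)&(abs(lx)<.03)&(abs(ly)<.1);k,l,st,ce=cv2.connectedComponentsWithStats(s.astype(np.uint8))
    for i in range(1,k):
        if st[i,4]>15:print(n,st[i,4],c['pixels'][l==i].mean(0).round(),np.round([lx[l==i].mean()*1e3,ly[l==i].mean()*1e3,np.median(z[l==i])*1e3],1))
E
```

```text
t: 26.18
eef_pos: [0.5504, -0.0028, 0.0296]
tool_rot: [0.001, 0.539, 0.843, 0.001]
contact_force: [-0.3, 0.4, -0.7]
gripper_width: 0.245
grasp_force: 30.4
t: 26.85
eef_pos: [0.5497, -0.0029, 0.0288]
tool_rot: [-0.0, 0.539, 0.842, -0.0]
contact_force: [-0.3, 0.3, -0.2]
gripper_width: 0.999
grasp_force: 0.0
t: 28.18
eef_pos: [0.4496, 0.2137, 0.1291]
tool_rot: [0.0, 0.54, 0.842, 0.0]
contact_force: [0.6, -0.2, -0.4]
gripper_width: 0.999
grasp_force: 0.0
top 103 [155. 204. 249.] [ 0.7 67.3 54.9]
top 116 [253. 149. 137.] [ 0.9 23.7 54.9]
top 104 [126. 141. 129.] [  0.7 -19.   54.7]
top 105 [254. 255. 254.] [  0.3 -63.8  54.4]
scene 81 [119. 183. 239.] [ 0.5 65.2 56.2]
scene 45 [248. 248. 248.] [ -2.4 -70.4  56.3]
```

View pics/s5.png

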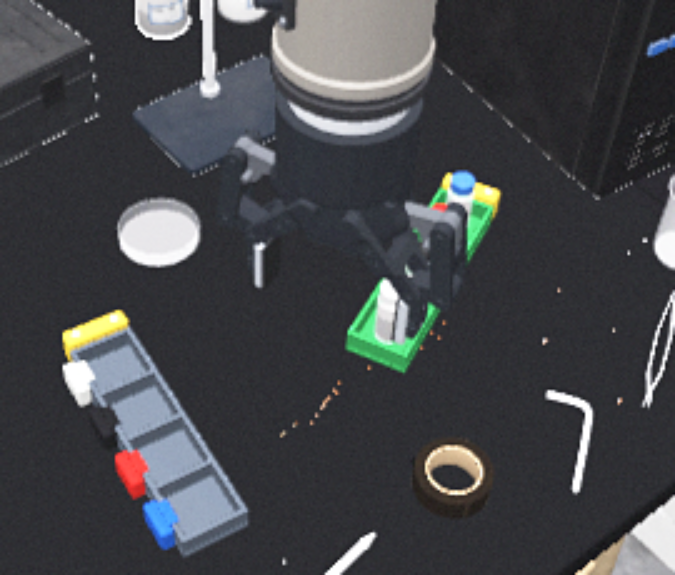

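The picture shows the grey rack empty. White stands at (388,310) and blue at (462,195) in the green rack, with red partly hidden by the gripper. The top view puts all four caps within about 3 mm of their compartment centres, at standing height and in the right order.

```bash
python3 -c "
from station import bot
print(bot.hand_in())"
```

```text
the job is handed in; nothing more can be done
None
```

All four vials stand upright in the green rack in reverse order (blue, red, black, white from the yellow end), measured within about 3 mm of their compartment centres, and the job was handed in after about 28 s of robot time; the hand-in call returned no verdict.

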